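Couple the charging block and hold the coupler on its spring

ROBOT

A 7-joint arm with a two-finger parallel gripper is mounted at the origin on a cart in front of the work surface, level with it; the furniture and walls round the work are solid. World frame = base frame: x ahead of the robot, y to its left, z up, the work surface at z = 0. Lengths are in m, angles in rad, forces in N, time in s.
With the tool pointing down it reaches from about 0.4 to 0.85 m from the base axis. Payload 10.4 kg.
Tool frame: the origin (TCP) lies midway between the tips of the shut fingers; the grasp point (between the pads) lies 19 mm behind it (manip.tcp_to_grasp is the distance from the TCP to the grasp point, in m); z points along the fingers, y is the line along which they close (so a half turn about z gives the same grasp; the last joint's range is limited). The gripper opens to 85 mm and grips with 20 to 120 N. Pads are 22 mm wide; open, the fingers measure 114 mm over their backs; the gripper's body (76 mm by 85 mm) begins 54 mm behind the grasp point. The pads swing forward as they close: fully open they stand 13 mm farther back than shut.
Start: joints at [-1.27, 0.332, -0.065, 1.46, 0.022, 1.35, -0.088], TCP at [0.199, 0.593, 0.231] pointing down, gripper open.
Joint ranges: [-2.6, 2.6], [-0.5, 2.12], [-1.47, 1.34], [0.16, 2.42], [-1.27, 4.41], [0.06, 2.06], [-2.6, 2.6]. Speed limits (rad/s): [2.22, 2.22, 2.79, 2.79, 3.14, 3.14, 3.14].

INTERFACE

Orientations are given as a unit quaternion [x, y, z, w].
In Python, from workcell import manip gives the robot as it stands.
- The arm moves only by the shell command python3 -m jog 'ROWS' [FORCE]. ROWS is a JSON object of lists of equal length, an entry for each row: "offset": the shift along the world's x, y, z in m, a list of three; "yaw": the turn about the world's z in degrees; "jaw": the closure, from 0 (fully open) to 1 (shut). A call has 1 to 20 rows; each row shifts and turns the commanded pose from where the row before left it; what a row does not reach is not made up. A row lasts 1/12 s, in which the tool goes at most 41.7 mm and 7.16 degrees, less where a joint would pass 70% of its speed; a pose out of reach is approached as far as the arm can. A call is refused whole if a number of a shift passes 0.0417 or a number of a turn 7.16, either way. A call with a gripper value outside its range is refused whole. The fingers move at their own pace and stop on an object; FORCE is the grip in N (left out, the last holds). Time passes only in rows, so rows that do not move let the fingers close. It gives the time, the measured TCP pose, the force, the opening and the grip force at its end, in the units of the state.
- manip.get_obs(): the state, without advancing time (a new reading comes with each control period).
- manip.camera(name): name is "scene" or "top" or "wrist"; returns a dict with "frame" (480x640x3 uint8, red, green, blue), "camera_matrix" (3x3 intrinsics, pixels), "distortion" ([k1, k2, p1, p2, k3] as OpenCV has them; the pictures are not rectified), "eye" and "attitude" of the camera in the world; the wrist camera has in their place "hand_eye" (4x4, takes a point from camera to tool coordinates, whose origin is the TCP and whose axes are the flange's). Camera axes: x right, y up, looking along -z (the intrinsics and any distortion apply to the point x, -y, -z); pixel columns grow to the right and rows downward; lengths in m; the calibration is good to about 2 mm. A picture is of the moment at which its call begins: read the wrist's pose just before it. There is no depth.
- manip.hand_in(): hands the job in; it is judged then, once.
Trained networks look in a picture, given as the dict that the camera call returned (one of the last four; its "shot" number tells which), for a name from the list of things; names that differ only in an ending like _2 or _b are one class to them, and where a whole thing is asked for, a point or a joint stands for the part that bears it (a point fixed in the world has none). Each returns a list of dicts, best first, with "score" (0 to 1); they miss things now and then, are a little off and sometimes report something else, mostly with a low value. They report only what shows in the picture. A call takes as long as a camera call.
- manip.masks_of(picture, name): "region" (480x640 bool, what is visible of it).
- manip.tip_of(picture, name): "at" ([x, y, z] in m, in world coordinates, good to about 4 mm: a listed point, or the origin of a listed thing).
The state is a dict: "clock": time; "joint_pos": joint angles; "joint_velocities": joint speeds; "tau": joint torques, N m; "position": TCP position; "ee_rot": TCP orientation; "ft_force": force on the tool from outside, world axes, zero at the start; "torque": the same for the moment, N m; "grip_width": opening from 0.0 (shut) to 1.0 (fully open); "grasp_force": force on a finger pad.
Only numpy, scipy, OpenCV 4.12 (cv2) and the standard library are available. Lean on these libraries where they do the work, as an engineer would, in place of code of your own. Each camera call takes 0.05 s, during which the arm holds its last target. There are 200 camera calls.

TASK

Take the ribbed dust cap off the tilted nipple of the charging block and set it mouth down over the empty parking peg. Then take the coupler from the other peg, press it squarely onto the nipple until it snaps over the bulb, and push on until the spring collar is pushed well back, near the end of its travel. Finish while still gripping the coupler and holding it there against the spring; do not disturb the brass weight, the vial or the moisture can.

Things in the scene. Friction and masses are not known exactly. Their poses are not given: they have to be found in the camera images.
- charging_block: Fixed grey block on a dark steel base plate (120 x 100 x 12 mm), with a 64 x 64 mm head whose top face is tilted 30 degrees. Origin: on the bench under the block. The nipple leans toward the block's own -x; the block is turned so that this is the robot's left, or left and toward the robot. The head's highest corner, on its +x side, is 91 mm up; a fixed plug sticks out 45 mm to its +y.
- nipple: Steel nipple, fixed square on the block's tilted face. Origin: centre of its foot, on the face, 75 mm above the bench; +z runs out along its axis, 30 degrees from vertical; its y axis is level. Stem 18 mm in diameter to 54 mm along z, the last 5 mm tapered to 10 mm.
- collar (a joint): Spring collar on the stem: ring 35 mm in diameter, 7 mm thick, outer face 28 mm along the nipple's z at rest. Value in m: 0 at rest, grows as it is pushed down the stem, 0.010 at its stop; spring 2 N at rest, 9 N at the stop. The coupler's mouth pushes it: value = 28 mm minus the mouth's z. Let go after the snap, it would come back to about 0.0025.
- dust_cap: Loose black plastic cap, a ribbed cylinder 37 mm in diameter and 35 mm high, closed above; 40 g. Origin: centre of its open mouth; +z points to its closed end, along its axis. Bore 27 mm, 29 mm deep. At the start it sits mouth down over the nipple, its mouth on the collar (origin 28 mm along the nipple's z, up to 2 mm off its axis), tilted as the nipple is; lift it along that axis.
- stand_a: Fixed parking stand: dark round base 68 mm in diameter, 8 mm high, with an upright steel peg, 18 mm in diameter, its tip 34 mm above the bench. Origin: centre of the underside, on the bench. The coupler stands on this one at the start. Which side it is on varies.
- stand_b: Fixed parking stand like stand_a, its peg empty at the start: the dust cap goes here. Origin: centre of the underside, on the bench. The cap then rests with its mouth on the base, 8 mm above the bench.
- coupler: Loose aluminium coupler, 96 mm long, about 180 g. Origin: centre of its open mouth; +z along its axis to the closed end. Body 38 mm in diameter to 40 mm from the mouth, flange 46 mm to 46 mm. Bore: 21 mm wide for the first 8 mm, then a groove 27 mm wide to 29 mm deep, 23 mm to its end 40 mm deep. Starts upright, mouth down on stand_a, its origin 8 mm above the bench.
- brass_weight: Loose brass weight, 30 mm in diameter, 40 mm high; origin under its centre. Bystander.
- sample_vial: Loose glass vial with black cap, 27 mm in diameter, 66 mm high; origin under its centre. Bystander.
- moisture_can: Loose light metal can with lid, 59 mm in diameter, 38 mm high; origin under its centre. Bystander.
- bulb (a point): Centre of the nipple's sprung bulb, 38 mm along its z; 24.2 mm in diameter. It gives way inward as the coupler's mouth is pushed over it (about 9 N, from when the mouth is near 43 mm along the nipple's z) and springs out into the coupler's groove when the mouth is near 29 mm: the snap, which draws the coupler on.
- coupler_grip (a point): Middle of the coupler's ribbed grip, on its axis, 68 mm from the mouth. The grip is 31 mm in diameter over its ribs, from the flange at 46 mm to 90 mm; a 12 mm stub ends at 96 mm. Grip it here, the fingertips just above the flange.

How it is judged:
By the outcome, as a careful person would: the job done as asked, in the order asked, and still so for the second after the job is handed in, while the arm keeps its last pose, push and grip.
It also fails if it takes over 61 s, if anything falls off the work surface, if the arm or the gripper's body presses on something with over 40 N, if the wrist force passes 120 N, or if a joint passes its speed limit or range.

## Working session

There is one attempt and no reset: what is moved stays moved. The work goes in short steps, Python scripts to look and compute and a shell command to move; the robot and the scene stay as the last step left them, time stands still between calls to the robot, and variables do not carry over. Pictures are saved under pics/ and viewed, at most 10 in all, crops included, and the job is handed in when it is done.

```bash
ls; mkdir -p pics; cat > h.py <<'E'
import numpy as np, cv2
from scipy.spatial.transform import Rotation as R
from workcell import manip
def save(p,n): cv2.imwrite(f'pics/{n}.png',p['frame'][:,:,::-1])
E
python3 - <<'E'
from h import *
o=manip.get_obs(); print({k:np.round(v,3).tolist() for k,v in o.items()})
print([a for a in dir(manip) if a[0]!='_'], manip.tcp_to_grasp)
N=['charging_block','nipple','collar','dust_cap','stand_a','stand_b','coupler','brass_weight','sample_vial','moisture_can','bulb','coupler_grip']
for c in ['scene','top']:
    p=manip.camera(c); save(p,c); print(c,np.round(p['eye'],3),p['attitude'],p['shot'])
    for n in N:
        print(n,[(np.round(d['at'],3).tolist(),round(d['score'],2)) for d in manip.tip_of(p,n)[:3]])
E
python3 -m jog --help | head -30
```

```text
pics
{'clock': 0.0, 'joint_pos': [-1.27, 0.333, -0.065, 1.461, 0.022, 1.35, -0.089], 'joint_velocities': [-0.001, 0.0, -0.001, -0.0, 0.001, -0.0, -0.001], 'tau': [0.001, -62.546, 0.05, -39.16, 0.016, 0.01, -0.0], 'position': [0.199, 0.592, 0.231], 'ee_rot': [0.161, 0.987, -0.001, -0.0], 'ft_force': [0.173, -0.554, 1.223], 'torque': [-0.002, -0.032, -0.015], 'grasp_force': 0.0, 'grip_width': 0.999}
['MotionError', 'camera', 'get_obs', 'hand_in', 'masks_of', 'tcp_to_grasp', 'tip_of'] 0.0187
scene [ 0.182 -0.691  0.708] [ 0.41515333 -0.10469595 -0.23001889  0.87394381] 1
charging_block [([0.53, 0.068, 0.002], 0.84)]
nipple [([0.525, 0.071, 0.071], 0.67)]Traceback (most recent call last):
  File "<stdin>", line 8, in <module>
ValueError: it knows: brass_weight, bulb, charging_block, coupler, coupler_grip, dust_cap, moisture_can, nipple, sample_vial, stand
invalid input: not JSON, or not a number
```

```bash
python3 - <<'E'
from h import *
N='brass_weight, bulb, charging_block, coupler, coupler_grip, dust_cap, moisture_can, nipple, sample_vial, stand'.split(', ')
for c in ['scene','top']:
    p=manip.camera(c); save(p,c); print(c,np.round(p['eye'],3),p['attitude'],p['shot'])
    for n in N:
        print(n,[(np.round(d['at'],3).tolist(),round(d['score'],2)) for d in manip.tip_of(p,n)[:3]])
E
```

```text
scene [ 0.182 -0.691  0.708] [ 0.41515333 -0.10469595 -0.23001889  0.87394381] 2
brass_weight [([0.665, -0.097, -0.003], 0.7), ([0.52, -0.316, 0.009], 0.64)]
bulb [([0.531, 0.069, -0.001], 0.61), ([0.512, 0.087, 0.108], 0.47)]
charging_block [([0.533, 0.066, -0.001], 0.9)]
coupler [([0.521, -0.317, 0.007], 0.84), ([0.486, -0.175, -0.002], 0.25)]
coupler_grip [([0.522, -0.312, 0.075], 0.72), ([0.484, -0.171, -0.002], 0.7), ([0.511, 0.089, 0.11], 0.42)]
dust_cap [([0.513, 0.087, 0.096], 0.69)]
moisture_can [([0.685, -0.247, -0.001], 0.76), ([0.515, 0.087, 0.095], 0.62)]
nipple [([0.527, 0.071, 0.074], 0.59), ([0.686, -0.246, 0.001], 0.46)]
sample_vial [([0.416, 0.314, -0.001], 0.51)]
stand [([0.483, -0.172, -0.002], 0.71), ([0.523, -0.32, -0.003], 0.56)]
top [ 0.32  -0.029  1.485] [ 0.06185927 -0.05193614 -0.70057431  0.70899344] 3
brass_weight [([0.668, -0.093, 0.002], 0.54)]
bulb [([0.509, 0.087, 0.108], 0.44)]
charging_block [([0.535, 0.068, -0.0], 0.7)]
coupler [([0.52, -0.316, 0.005], 0.79)]
coupler_grip [([0.523, -0.322, 0.076], 0.8)]
dust_cap []
moisture_can [([0.688, -0.248, 0.003], 0.75)]
nipple [([0.516, 0.084, 0.101], 0.75), ([0.529, 0.074, 0.074], 0.36)]
sample_vial [([0.413, 0.315, 0.003], 0.62)]
stand [([0.488, -0.174, 0.0], 0.76), ([0.519, -0.313, -0.003], 0.5)]
```

View pics/scene.png

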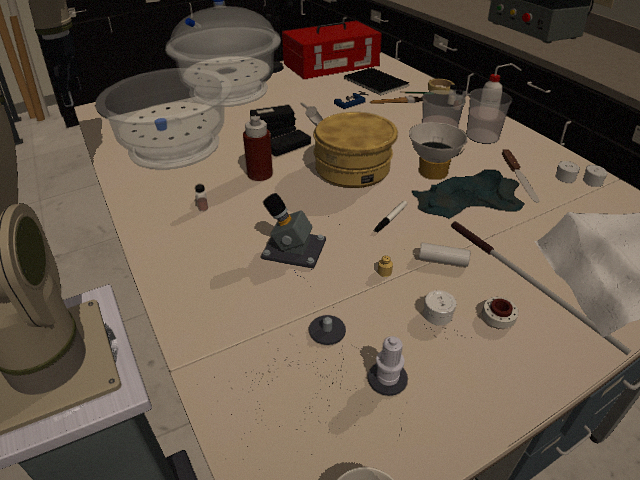

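View pics/top.png

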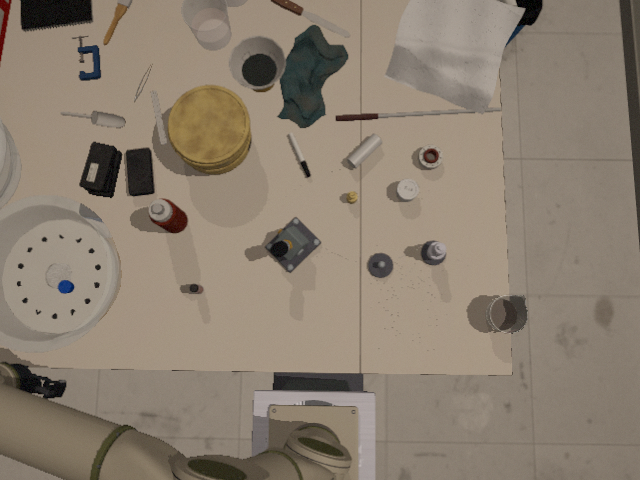

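```bash
python3 - <<'E'
import cv2,numpy as np
t=cv2.imread('pics/top.png')[205:285,240:340]; s=cv2.imread('pics/scene.png')[185:275,250:340]
a=cv2.resize(t,(800,640),interpolation=3)[:600]; b=cv2.resize(s,(600,600),interpolation=3)
a=cv2.resize(t,(500,400),interpolation=3);b=cv2.resize(s,(300*5//5,300),interpolation=3)
b=cv2.resize(s,(300,300),interpolation=3)
c=np.zeros((600,800,3),np.uint8); c[:400,:500]=a; c[:300,500:800]=b; c=cv2.convertScaleAbs(c,alpha=1.8)
cv2.imwrite('pics/crop.png',c)
E
```

```text
(no output)
```

View pics/crop.png

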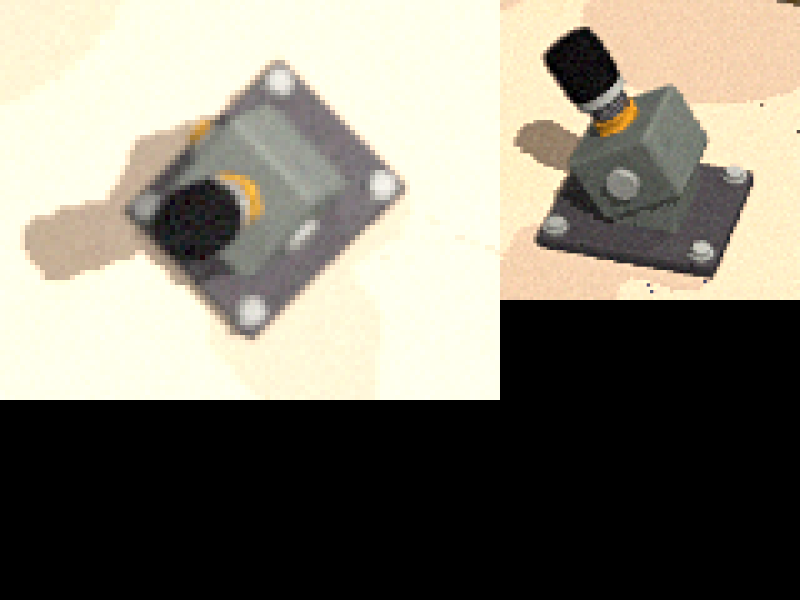

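```bash
cat >> h.py <<'E'
def proj(p,P):
    Rm=R.from_quat(p['attitude']).as_matrix() if np.size(p['attitude'])==4 else np.array(p['attitude'])
    c=(np.atleast_2d(P)-p['eye'])@Rm; c=c*[1,-1,-1]
    return cv2.projectPoints(c.reshape(-1,1,3),np.zeros(3),np.zeros(3),np.array(p['camera_matrix'],float),np.array(p['distortion'],float))[0].reshape(-1,2)
E
python3 - <<'E'
from h import *
from scipy.optimize import least_squares
t=manip.camera('top'); s=manip.camera('scene')
pt=np.array([[295.6,217.4],[320.8,242.4],[290.4,272.6],[265.4,247.]])
ps=np.array([[325.6,241],[313.3,268.1],[261.1,257.9]])
def cor(v,z,hx,hy):
    a=v[2]; u=np.array([np.cos(a),np.sin(a)]);w=np.array([-u[1],u[0]])
    # x leans: -u is lean; order: +x+y? 
    return np.array([[*(np.array(v[:2])+i*hx*u+j*hy*w),z] for i,j in [(1,1),(1,-1),(-1,-1),(-1,1)]])
for hx,hy in [(.06,.05),(.05,.06)]:
    f=lambda v: np.r_[(proj(t,cor(v,.012,hx,hy))-pt).ravel(), (proj(s,cor(v,0,hx,hy))[1:]-ps[[0,1,2]][[0,1,2]]).ravel()*0]
    r=least_squares(f,[.533,.067,-.78]); print(hx,r.x,np.degrees(r.x[2]),r.cost); print(proj(s,cor(r.x,0,hx,hy)))
# nets, averaged
for n in ['dust_cap','nipple','charging_block','coupler','coupler_grip','stand']:
  for p in (t,s):
    print(n,p['shot'],[(np.round(d['at'],4).tolist(),round(d['score'],2)) for d in manip.tip_of(p,n)[:2]])
for p in (t,s):
    m=manip.masks_of(p,'dust_cap'); 
    if m:
        y,x=np.nonzero(m[0]['region']); print('cap mask',m[0]['score'],len(x),x.mean(),y.mean(),np.linalg.eigh(np.cov(x,y)))
E
```

```text
0.06 [ 0.53606492  0.06358935 -0.77413797] -44.35483872037085 1.8984772498907614
[[324.88862316 239.07130539]
 [313.08110436 268.1497843 ]
 [259.67726091 258.61409913]
 [274.65228276 230.82301099]]
0.05 [ 0.53609351  0.06376933 -0.77670529] -44.50193506509462 49.86020753959508
[[321.75758185 235.67992512]
 [307.10726486 270.43515951]
 [262.36881541 262.29035144]
 [280.17581834 228.83478494]]
dust_cap 4 [([0.5199, 0.0817, 0.1008], 0.76)]
dust_cap 5 [([0.5149, 0.0879, 0.0984], 0.74)]
nipple 4 [([0.5255, 0.0735, 0.0692], 0.56)]
nipple 5 [([0.5268, 0.0702, 0.0722], 0.65)]
charging_block 4 [([0.534, 0.0674, 0.0025], 0.86)]
charging_block 5 [([0.5316, 0.0683, 0.0003], 0.68)]
coupler 4 [([0.5208, -0.3141, 0.0059], 0.5)]
coupler 5 [([0.517, -0.3158, 0.0063], 0.78)]
coupler_grip 4 [([0.525, -0.3229, 0.0759], 0.68)]
coupler_grip 5 [([0.5182, -0.317, 0.0741], 0.77)]
stand 4 [([0.4872, -0.1774, 0.001], 0.94), ([0.5173, -0.3119, -0.0003], 0.69)]
stand 5 [([0.4824, -0.1736, -0.0027], 0.97), ([0.5193, -0.3177, -0.0041], 0.66)]
cap mask 0.75 337 274.14540059347183 204.1186943620178 EighResult(eigenvalues=array([23.09635047, 32.00819595]), eigenvectors=array([[-0.90174799,  0.43226215],
       [ 0.43226215,  0.90174799]]))
```

```bash
python3 -m jog '{"offset":[[0.0155,-0.025,0],[0.0155,-0.025,0],[0.0155,-0.025,0],[0.0155,-0.025,0],[0.0155,-0.025,0],[0.0155,-0.025,0],[0.0155,-0.025,0],[0.0155,-0.025,0],[0.0155,-0.025,0],[0.0155,-0.025,0],[0.0155,-0.025,0],[0.0155,-0.025,0],[0.0155,-0.025,0],[0.0155,-0.025,0],[0.0155,-0.025,0],[0.0155,-0.025,0],[0.0155,-0.025,0],[0.0155,-0.025,0],[0.0155,-0.025,0],[0.0155,-0.025,0]],"yaw":[-1.3,-1.3,-1.3,-1.3,-1.3,-1.3,-1.3,-1.3,-1.3,-1.3,-1.3,-1.3,-1.3,-1.3,-1.3,-1.3,-1.3,-1.3,-1.3,-1.3],"jaw":[0,0,0,0,0,0,0,0,0,0,0,0,0,0,0,0,0,0,0,0]}'
python3 - <<'E'
from h import *
o=manip.get_obs(); p=manip.camera('wrist'); save(p,'w1')
print(o['clock'],o['position'],o['ee_rot'],p['hand_eye'])
m=R.from_quat(o['ee_rot']).as_matrix(); H=np.array(p['hand_eye'])
q=dict(p); q['eye']=np.array(o['position'])+m@H[:3,3]; q['attitude']=m@H[:3,:3]
for n in ['dust_cap','nipple','bulb']: print(n,[(np.round(d['at'],4).tolist(),round(d['score'],2)) for d in manip.tip_of(p,n)[:2]])
n=np.array([-.3575,.3495,.866]); f=np.array([.5268,.0728,.075])
for s in (28,45,63): print(s,proj(q,f+n*s/1000))
mm=manip.masks_of(p,'dust_cap')
if mm:
    y,x=np.nonzero(mm[0]['region']); print(mm[0]['score'],x.mean(),y.mean(),x.min(),x.max(),y.min(),y.max())
E
```

```text
clock: 3.72
position: [0.5095, 0.0912, 0.2316]
ee_rot: [0.38, 0.925, 0.0, 0.0]
ft_force: [1.4, 0.1, -0.7]
grip_width: 1.001
grasp_force: 0.0
3.7167 [0.50946071 0.09120819 0.23162169] [3.79546867e-01 9.25172439e-01 3.08156644e-04 1.95748341e-04] [[-1.48226354e-04  9.65903078e-01  2.58903884e-01  6.67258485e-02]
 [ 9.99999989e-01  1.38541092e-04  5.56541865e-05 -7.71745204e-04]
 [ 1.78877233e-05  2.58903890e-01 -9.65903088e-01 -1.43629846e-01]
 [ 0.00000000e+00  0.00000000e+00  0.00000000e+00  1.00000000e+00]]
dust_cap [([0.5193, 0.0844, 0.1009], 0.6)]
nipple [([0.5272, 0.0775, 0.0779], 0.44)]
bulb []
28 [[320.78397343 247.19620334]]
45 [[320.7259732  241.98784375]]
63 [[320.65637193 235.73623541]]
0.68 321.13119533527697 236.77162293488823 297 345 211 264
```

View pics/w1.png

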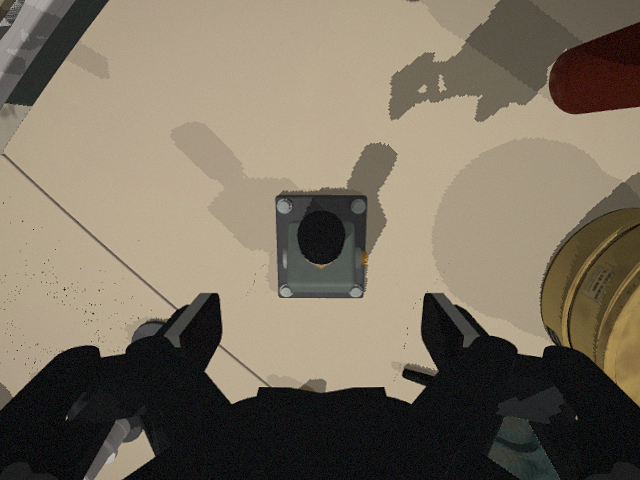

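```bash
python3 -m jog '{"offset":[[0,0,-0.02],[0,0,-0.02],[0,0,-0.02],[0,0,-0.02],[0,0,-0.02],[0,0,-0.02],[0,0,-0.01],[0,0,-0.005],[0,0,0],[0,0,0],[0,0,0],[0,0,0],[0,0,0],[0,0,0],[0,0,0],[0,0,0],[0,0,0],[0,0,0]],"yaw":[0,0,0,0,0,0,0,0,0,0,0,0,0,0,0,0,0,0],"jaw":[0,0,0,0,0,0,0,0,0.3,0.5,1,1,1,1,1,1,1,1]}' 30
```

```text
clock: 5.47
position: [0.509, 0.0925, 0.0965]
ee_rot: [0.379, 0.925, 0.0, 0.0]
ft_force: [0.4, -2.1, 3.7]
grip_width: 0.406
grasp_force: 29.6
```

```bash
python3 -m jog '{"offset":[[-0.0018,0.0017,0.0043],[-0.0018,0.0017,0.0043],[-0.0018,0.0017,0.0043],[-0.0018,0.0017,0.0043],[-0.0018,0.0017,0.0043],[-0.0018,0.0017,0.0043],[-0.0018,0.0017,0.0043],[-0.0018,0.0017,0.0043],[-0.0018,0.0017,0.0043],[-0.0018,0.0017,0.0043],[0,0,0.02],[0,0,0.02],[0,0,0.02],[0,0,0]],"yaw":[0,0,0,0,0,0,0,0,0,0,0,0,0,0],"jaw":[1,1,1,1,1,1,1,1,1,1,1,1,1,1]}'
python3 - <<'E'
from h import *
p=manip.camera('wrist'); q=manip.camera('scene'); save(q,'s2')
c=np.vstack([cv2.resize(p['frame'][240:],(640,240)),cv2.resize(q['frame'][140:240,180:400],(640,290),interpolation=3)])
cv2.imwrite('pics/c2.png',c[:,:,::-1])
E
```

```text
clock: 6.63
position: [0.4925, 0.11, 0.2033]
ee_rot: [0.379, 0.925, 0.002, 0.002]
ft_force: [1.0, 0.1, -0.6]
grip_width: 0.406
grasp_force: 30.0
```

View pics/c2.png

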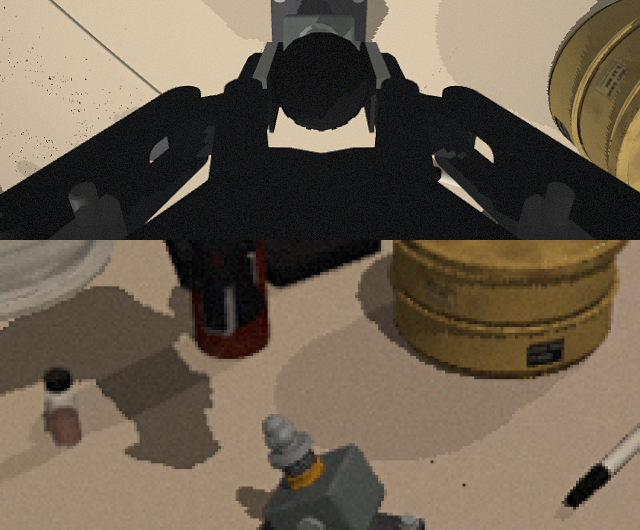

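```bash
python3 -m jog '{"offset":[[0.0019,-0.0228,0],[0.0019,-0.0228,0],[0.0019,-0.0228,0],[0.0019,-0.0228,0],[0.0019,-0.0228,0],[0.0019,-0.0228,0],[0.0019,-0.0228,0],[0.0019,-0.0228,0],[0.0019,-0.0228,0],[0.0019,-0.0228,0],[0.0019,-0.0228,0],[0.0019,-0.0228,0],[0.0019,-0.0228,0],[0.0019,-0.0228,0],[0,0,0]],"yaw":[0,0,0,0,0,0,0,0,0,0,0,0,0,0,0],"jaw":[1,1,1,1,1,1,1,1,1,1,1,1,1,1,1]}'
cat >> h.py <<'E'
def wrist(n=None):
    o=manip.get_obs(); p=manip.camera('wrist')
    m=R.from_quat(o['ee_rot']).as_matrix(); H=np.array(p['hand_eye'])
    q=dict(p); q['eye']=np.array(o['position'])+m@H[:3,3]; q['attitude']=m@H[:3,:3]
    if n: save(p,n)
    return o,p,q
def ray(q,uv,z):
    "world point at height z seen at pixel uv"
    k=cv2.undistortPoints(np.array([[uv]],float),np.array(q['camera_matrix'],float),np.array(q['distortion'],float))[0,0]
    A=q['attitude']; A=R.from_quat(A).as_matrix() if np.size(A)==4 else A
    d=A@np.array([k[0],-k[1],-1]); return q['eye']+d*(z-q['eye'][2])/d[2]
E
python3 - <<'E'
from h import *
o,p,q=wrist('w3'); print(o['position'])
t=manip.camera('top'); s=manip.camera('scene')
for c in (p,t,s):
  for n in ('stand','coupler','coupler_grip','nipple','bulb','dust_cap'): print(n,[(np.round(d['at'],4).tolist(),round(d['score'],2)) for d in manip.tip_of(c,n)[:2]])
for a in (.4852,-.1743,0.034),(.4852,-.1743,0.008): print(proj(q,a))
for d in manip.masks_of(p,'stand'):
    y,x=np.nonzero(d['region']); print(d['score'],x.min(),x.max(),y.min(),y.max()); print(ray(q,((x.min()+x.max())/2,(y.min()+y.max())/2),.008))
E
```

```text
clock: 7.98
position: [0.516, -0.2144, 0.1985]
ee_rot: [0.382, 0.924, -0.001, -0.0]
ft_force: [-0.8, -0.0, -0.9]
grip_width: 0.407
grasp_force: 30.0
[ 0.51600023 -0.21436884  0.19845445]
stand [([0.4836, -0.1735, 0.0046], 0.88), ([0.5189, -0.3171, -0.001], 0.66)]
coupler [([0.5237, -0.316, 0.0078], 0.61)]
coupler_grip [([0.5206, -0.3168, 0.074], 0.62)]
nipple []
bulb []
dust_cap [([0.5256, -0.2206, 0.2009], 0.63), ([0.5181, -0.3206, -0.0009], 0.54)]
stand [([0.6677, -0.0928, 0.0019], 0.3)]
coupler []
coupler_grip []
nipple [([0.527, 0.0725, 0.0737], 0.73)]
bulb [([0.5097, 0.0884, 0.1104], 0.61)]
dust_cap []
stand [([0.5215, -0.3145, -0.0044], 0.85), ([0.484, -0.1724, -0.0036], 0.79)]
coupler [([0.5161, -0.3176, 0.0118], 0.63)]
coupler_grip [([0.519, -0.3171, 0.0743], 0.83)]
nipple [([0.5278, 0.073, 0.0711], 0.7)]
bulb [([0.5112, 0.0867, 0.1084], 0.58)]
dust_cap [([0.5255, -0.2185, 0.1973], 0.49)]
[[329.93951474 171.60939688]]
[[329.3344858  170.14010731]]
0.78 294 361 132 202
[ 0.48180709 -0.17345716  0.008     ]
0.76 225 286 257 291
[ 0.50674258 -0.3047546   0.008     ]
```

View pics/w3.png

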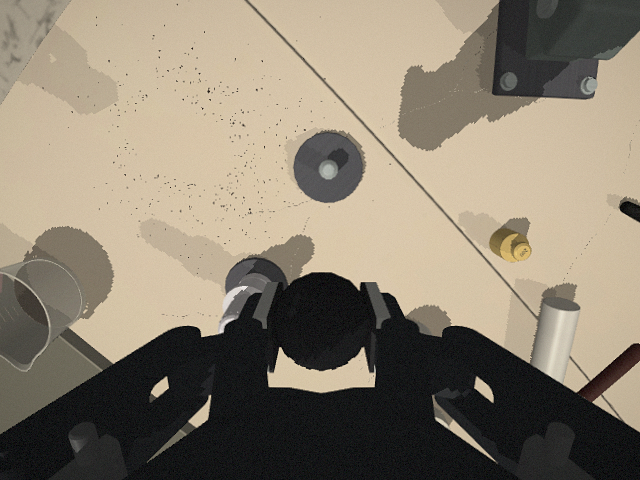

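```bash
python3 -m jog '{"offset":[[-0.0096,0.0115,0],[-0.0096,0.0115,0],[-0.0096,0.0115,0],[-0.0096,0.0115,0],[0,0,-0.025],[0,0,-0.025],[0,0,-0.025],[0,0,-0.025],[0,0,-0.025],[0,0,-0.015],[0,0,0],[0,0,0]],"yaw":[0,0,0,0,0,0,0,0,0,0,0,0],"jaw":[1,1,1,1,1,1,1,1,1,1,1,1]}'
```

```text
clock: 10.08
position: [0.4787, -0.1638, 0.0593]
ee_rot: [0.379, 0.925, -0.0, -0.001]
ft_force: [0.2, 0.7, -1.3]
grip_width: 0.404
grasp_force: 30.0
```

```bash
python3 -m jog '{"offset":[[-0.0012,-0.0045,0],[0,0,-0.008],[0,0,-0.008],[0,0,-0.008],[0,0,-0.005],[0,0,-0.004],[0,0,-0.004],[0,0,0],[0,0,0]],"yaw":[0,0,0,0,0,0,0,0,0],"jaw":[1,1,1,1,1,1,1,1,1]}'
python3 - <<'E'
from h import *
q=manip.camera('scene')
c=cv2.resize(q['frame'][270:410,260:440],(720,560),interpolation=3)
cv2.imwrite('pics/c4.png',cv2.convertScaleAbs(c,alpha=1.5)[:,:,::-1])
E
```

```text
clock: 10.83
position: [0.4778, -0.1682, 0.0222]
ee_rot: [0.379, 0.925, -0.0, -0.0]
ft_force: [-0.1, 0.4, -0.6]
grip_width: 0.403
grasp_force: 30.0
```

View pics/c4.png

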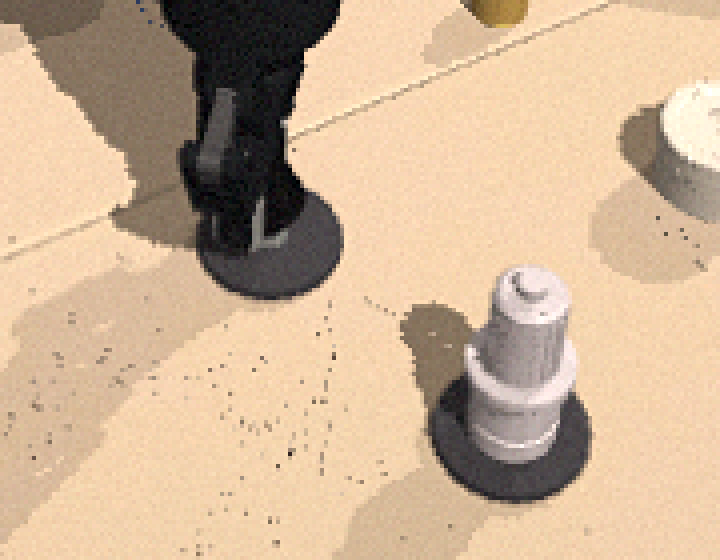

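```bash
python3 -m jog '{"offset":[[0,0,-0.003],[0,0,-0.002],[0,0,-0.002],[0,0,0]],"yaw":[0,0,0,0],"jaw":[1,1,1,1]}'
```

```text
clock: 11.22
position: [0.4778, -0.1681, 0.015]
ee_rot: [0.379, 0.925, 0.0, -0.0]
ft_force: [-0.1, -0.1, 0.0]
grip_width: 0.408
grasp_force: 30.0
```

```bash
python3 -m jog '{"offset":[[0,0,-0.0015],[0,0,-0.0015],[0,0,0]],"yaw":[0,0,0],"jaw":[1,1,1]}'
```

```text
clock: 11.47
position: [0.4788, -0.1688, 0.0138]
ee_rot: [0.379, 0.925, 0.0, 0.001]
ft_force: [-4.7, 0.2, 19.7]
grip_width: 0.403
grasp_force: 31.8
```

```bash
python3 -m jog '{"offset":[[0,0,0.001],[0,0,0],[0,0,0],[0,0,0],[0,0,0],[0,0,0],[0,0,0.01],[0,0,0.02],[0,0,0.03],[0,0,0.03],[0,0,0.03],[0,0,0.03],[0,0,0]],"yaw":[0,0,0,0,0,0,0,0,0,0,0,0,0],"jaw":[0.5,0.4,0.3,0,0,0,0,0,0,0,0,0,0]}'
python3 - <<'E'
from h import *
o,p,q=wrist('w5')
s=manip.camera('scene')
a=cv2.resize(p['frame'][60:360,170:470],(400,400),interpolation=3); b=cv2.resize(s['frame'][290:410,280:400],(400,400),interpolation=3)
cv2.imwrite('pics/c5.png',cv2.convertScaleAbs(np.hstack([a,b]),alpha=1.6)[:,:,::-1])
for c in (p,s):
  for n in ('stand','coupler','coupler_grip','dust_cap'): print(n,[(np.round(d['at'],4).tolist(),round(d['score'],2)) for d in manip.tip_of(c,n)[:2]])
E
```

```text
clock: 12.55
position: [0.4804, -0.1693, 0.1694]
ee_rot: [0.379, 0.925, 0.001, 0.004]
ft_force: [0.9, 0.7, -1.0]
grip_width: 0.998
grasp_force: 0.0
stand [([0.4834, -0.1739, 0.0021], 0.91), ([0.5218, -0.3175, -0.0008], 0.67)]
coupler [([0.5233, -0.3189, 0.0043], 0.73)]
coupler_grip [([0.486, -0.1783, 0.0082], 0.68), ([0.5165, -0.3207, 0.0744], 0.57)]
dust_cap [([0.4869, -0.1755, 0.0092], 0.9), ([0.4865, -0.175, 0.0022], 0.71)]
stand [([0.5197, -0.3209, -0.0042], 0.95), ([0.4829, -0.174, 0.0008], 0.7)]
coupler [([0.5168, -0.3167, 0.0055], 0.83), ([0.5103, 0.0886, 0.111], 0.32)]
coupler_grip [([0.5198, -0.3142, 0.0756], 0.8)]
dust_cap [([0.4839, -0.1779, 0.0038], 0.82)]
```

View pics/c5.png

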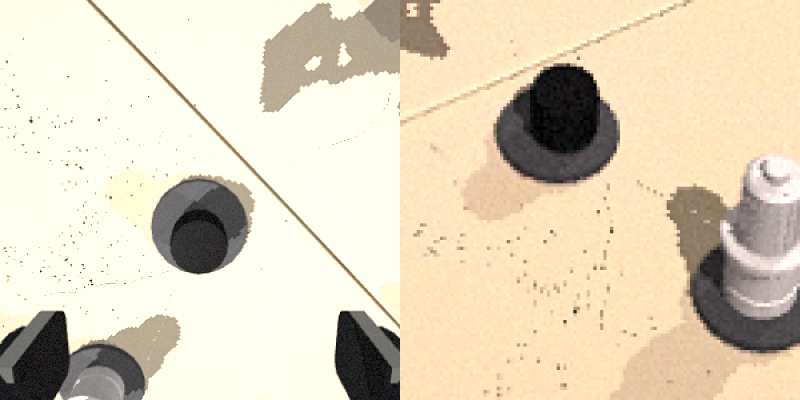

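```bash
python3 -m jog '{"offset":[[0.005,-0.0185,0],[0.005,-0.0185,0],[0.005,-0.0185,0],[0.005,-0.0185,0],[0.005,-0.0185,0],[0.005,-0.0185,0],[0.005,-0.0185,0],[0.005,-0.0185,0],[0,0,0],[0,0,0]],"yaw":[0,0,0,0,0,0,0,0,0,0],"jaw":[0,0,0,0,0,0,0,0,0,0]}'
python3 - <<'E'
from h import *
o,p,q=wrist('w6'); print(o['position'])
for n in ('stand','coupler','coupler_grip'): print(n,[(np.round(d['at'],4).tolist(),round(d['score'],2)) for d in manip.tip_of(p,n)[:2]])
for d in manip.masks_of(p,'coupler')[:1]:
    y,x=np.nonzero(d['region']); print(d['score'],x.min(),x.max(),y.min(),y.max())
print(proj(q,[(.52,-.317,.104),(.52,-.317,.054)]))
E
```

```text
clock: 13.88
position: [0.5173, -0.3171, 0.1627]
ee_rot: [0.38, 0.925, -0.0, -0.001]
ft_force: [0.6, 1.1, 0.4]
grip_width: 0.997
grasp_force: 0.0
[ 0.51730993 -0.31707243  0.16271216]
stand [([0.523, -0.3171, 0.0073], 0.18)]
coupler [([0.5219, -0.3183, 0.0038], 0.64), ([0.4879, -0.176, 0.0101], 0.22)]
coupler_grip [([0.5204, -0.319, 0.074], 0.92)]
0.84 294 352 209 280
[[325.56880106 264.64203767]
 [324.83167613 243.93003305]]
```

```bash
python3 -m jog '{"offset":[[0.002,-0.001,0],[0,0,-0.02],[0,0,-0.02],[0,0,-0.02],[0,0,-0.02],[0,0,-0.015],[0,0,-0.01],[0,0,0],[0,0,0],[0,0,0],[0,0,0],[0,0,0],[0,0,0],[0,0,0],[0,0,0],[0,0,0],[0,0,0]],"yaw":[0,0,0,0,0,0,0,0,0,0,0,0,0,0,0,0,0],"jaw":[0,0,0,0,0,0,0,0.3,0.5,1,1,1,1,1,1,1,1]}' 25
```

```text
clock: 15.55
position: [0.5204, -0.3176, 0.0594]
ee_rot: [0.379, 0.925, 0.0, 0.001]
ft_force: [-1.2, 0.9, 5.8]
grip_width: 0.343
grasp_force: 26.0
```

```bash
python3 -m jog '{"offset":[[0,0,0.008],[0,0,0.01],[0,0,0.015],[0,0,0.015],[0.008,-0.0079,0],[0.008,-0.0079,0],[0.008,-0.0079,0],[0.008,-0.0079,0],[0,0,0],[0,0,-0.012],[0,0,-0.012],[0,0,-0.01],[0,0,0],[0,0,0]],"yaw":[0,0,0,0,0,0,0,0,0,0,0,0,0,0],"jaw":[1,1,1,1,1,1,1,1,1,1,1,1,1,1]}' 25
python3 - <<'E'
from h import *
o=manip.get_obs(); s=manip.camera('scene')
print(np.dot(np.array(o['position'][:2])-[.5204,-.3176],[-.715,.699]),np.dot(np.array(o['position'][:2])-[.5204,-.3176],[.699,.715]))
b=cv2.resize(s['frame'][300:420,320:480],(640,480),interpolation=3)
cv2.imwrite('pics/c7.png',cv2.convertScaleAbs(b,alpha=1.6)[:,:,::-1])
E
```

```text
clock: 16.72
position: [0.5511, -0.348, 0.0712]
ee_rot: [0.379, 0.925, 0.0, -0.001]
ft_force: [-0.1, -0.1, -1.6]
grip_width: 0.342
grasp_force: 25.5
-0.043189457867190355 -0.00031486362834603696
```

View pics/c7.png

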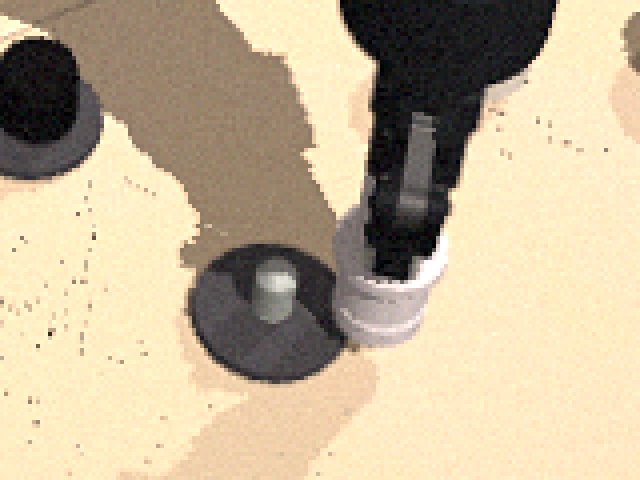

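```bash
python3 -m jog '{"offset":[[-0.005,0.0049,0],[-0.005,0.0049,0],[-0.0029,0.0028,0],[-0.0029,0.0028,0],[-0.0029,0.0028,0],[-0.0029,0.0028,0],[0,0,0]],"yaw":[0,0,0,0,0,0,0],"jaw":[1,1,1,1,1,1,1]}' 22
```

```text
clock: 17.35
position: [0.5309, -0.3284, 0.0738]
ee_rot: [0.379, 0.925, -0.0, 0.002]
ft_force: [2.8, -3.7, 2.1]
grip_width: 0.345
grasp_force: 25.9
```

```bash
python3 -m jog '{"offset":[[-0.0026,0.0025,0],[-0.0026,0.0025,0],[-0.0026,0.0025,0],[-0.0026,0.0025,0],[-0.0026,0.0025,0],[0,0,0]],"yaw":[0,0,0,0,0,0],"jaw":[1,1,1,1,1,1]}' 22
python3 - <<'E'
from h import *
o,p,q=wrist(); s=manip.camera('scene'); t=manip.camera('top')
print(np.dot(np.array(o['position'][:2])-[.5204,-.3176],[-.715,.699]))
b=cv2.resize(s['frame'][300:420,320:440],(400,400),interpolation=3); a=cv2.resize(p['frame'][150:390,200:440],(400,400),interpolation=3)
cv2.imwrite('pics/c8.png',cv2.convertScaleAbs(np.hstack([a,b]),alpha=1.6)[:,:,::-1])
for c in (p,s,t):
  r=[manip.tip_of(c,n)[:1] for n in ('coupler','coupler_grip')]
  print([[(np.round(d['at'],4).tolist(),round(d['score'],2)) for d in x] for x in r])
E
```

```text
clock: 17.85
position: [0.5175, -0.3151, 0.0728]
ee_rot: [0.379, 0.925, 0.0, 0.001]
ft_force: [3.5, -2.9, 0.2]
grip_width: 0.345
grasp_force: 26.3
0.0038146426057183713
[[([0.546, -0.3379, 0.0274], 0.91)], [([0.5206, -0.3203, 0.0911], 0.73)]]
[[([0.5399, -0.3359, 0.0279], 0.61)], [([0.5205, -0.3179, 0.0891], 0.87)]]
[[], []]
```

View pics/c8.png

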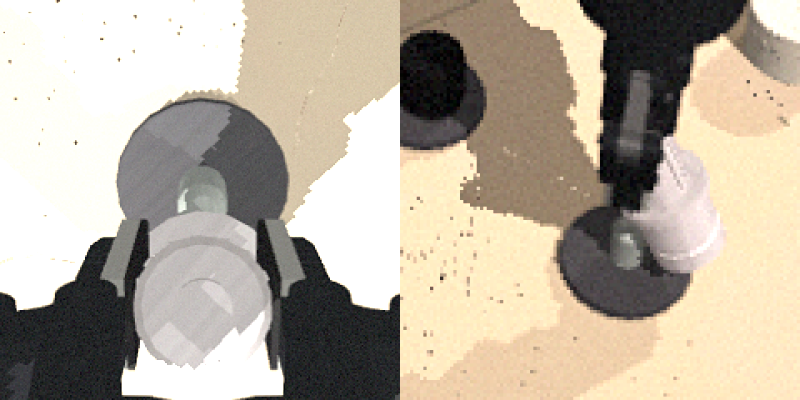

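```bash
python3 -m jog '{"offset":[[0,0,0],[0.0043,-0.0042,0],[0,0,0.02],[0,0,0.03],[0,0,0.03],[0,0,0.03]],"yaw":[0,0,0,0,0,0],"jaw":[1,1,1,1,1,1]}' 70
python3 -m jog '{"offset":[[-0.0035,0.02,0],[-0.0035,0.032,0],[-0.0035,0.032,0],[-0.0035,0.032,0],[-0.0035,0.032,0],[-0.0035,0.032,0],[-0.0035,0.032,0],[-0.0035,0.032,0],[-0.0035,0.032,0],[-0.0035,0.032,0],[-0.0035,0.032,0],[-0.0035,0.032,0],[-0.0035,0.032,0],[-0.0035,0.032,0],[0,0.02,0],[0,0.01,0],[0,0,0],[0,0,0]],"yaw":[0,0,0,0,0,0,0,0,0,0,0,0,0,0,0,0,0,0],"jaw":[1,1,1,1,1,1,1,1,1,1,1,1,1,1,1,1,1,1]}'
cat >> h.py <<'E'
L=np.array([-.715,.699,0]); W=np.array([.699,.715,0]); Z=np.array([0,0,1.])
PROF=[(0,19),(40,19),(40,23),(46,23),(46,15.5),(90,15.5),(90,6),(96,6)]
def silh(c,G,th,d,w=0):
    "mask of the coupler: G point on its axis d mm from mouth, tilt th toward L, w toward W (deg)"
    a=np.sin(th)*L+np.sin(w)*W; a=a+Z*np.sqrt(1-a@a); e1=np.cross(a,W);e1/=np.linalg.norm(e1); e2=np.cross(a,e1)
    t=np.linspace(0,2*np.pi,40); m=np.zeros((480,640),np.uint8)
    for i in range(0,8,2):
        P=[G+a*(z-d)/1000+r/1000*(np.cos(k)*e1+np.sin(k)*e2) for z,r in PROF[i:i+2] for k in t]
        cv2.fillConvexPoly(m,cv2.convexHull(np.round(proj(c,np.array(P))*8).astype(np.int32)),1,shift=3)
    return m>0
E
python3 - <<'E'
from h import *
from scipy.optimize import minimize
o,p,q=wrist('w9'); s=manip.camera('scene'); t=manip.camera('top'); save(s,'s9')
T=np.array(o['position']); print(T)
for c in (p,s,t):
  r=[manip.tip_of(c,n)[:1] for n in ('coupler','coupler_grip','nipple','bulb')]
  print([[(np.round(d['at'],4).tolist(),round(d['score'],2)) for d in x] for x in r])
M=[(v,manip.masks_of(c,'coupler')) for c,v in ((p,q),(s,s))]
M=[(v,m[0]['region']) for v,m in M if m]
for v,m in M: print(m.sum())
np.savez('m9.npz',*[m for _,m in M])
def f(x):
    G=T+x[0]/1000*L+x[1]/1000*W+Z*.022; e=0
    for v,m in M: 
        k=silh(v,G,np.radians(x[2]),x[3]); e+=(m&~k).sum()/m.sum()*1.0+0.35*(k&~m).sum()/m.sum()
    return e
best=min((minimize(f,[0,0,a,72],method='Nelder-Mead',options=dict(initial_simplex=np.array([[0,0,a,72],[3,0,a,72],[0,3,a,72],[0,0,a+6,72],[0,0,a,77]]))) for a in (20,26,32)),key=lambda r:r.fun)
print(best.x,best.fun)
for i in range(len(M)):
    A=M; M=[A[i]]; r=minimize(f,best.x,method='Nelder-Mead',options=dict(initial_simplex=best.x+np.vstack([np.zeros(4),np.diag([3,3,5,4])]))); print(i,r.x,r.fun); M=A
E
```

```text
clock: 18.8
position: [0.5203, -0.3187, 0.1822]
ee_rot: [0.379, 0.925, 0.0, -0.002]
ft_force: [-0.2, -0.4, -3.4]
grip_width: 0.335
grasp_force: 69.3
clock: 20.3
position: [0.4722, 0.1454, 0.1817]
ee_rot: [0.379, 0.925, -0.001, -0.001]
ft_force: [0.3, -0.1, -1.8]
grip_width: 0.336
grasp_force: 69.4
[0.47219361 0.1454245  0.18169303]
[[([0.4984, 0.1234, 0.1355], 0.64)], [([0.476, 0.1399, 0.1984], 0.91)], [], []]
[[([0.4913, 0.1236, 0.1364], 0.68)], [([0.4764, 0.1454, 0.2023], 0.73)], [([0.5251, 0.0738, 0.0723], 0.83)], [([0.5115, 0.0896, 0.1119], 0.57)]]
[[([0.4945, 0.1239, 0.1386], 0.43)], [([0.4816, 0.1375, 0.1996], 0.51)], [([0.5279, 0.0733, 0.0743], 0.48)], [([0.5101, 0.0861, 0.1075], 0.54)]]
6536
[-4.2723051  -0.85928825 19.98647497 84.94746733] 0.037431150550795586
0 [-4.3691316  -0.78201261 19.92696755 85.49507568] 0.03688035495716034
```

```bash
cat > est.py <<'E'
from h import *
from scipy.optimize import minimize
def run(k=4,a0=23):
    acc={n:[] for n in ('coupler','coupler_grip','nipple','bulb')}; M=[]; 
    for _ in range(k):
        o,p,q=wrist(); T=np.array(o['position'])
        for c,v in ((p,q),(manip.camera('scene'),0),(manip.camera('top'),0)):
            v=v or c
            for n in acc:
                for d in manip.tip_of(c,n)[:1]:
                    if d['score']>.35: acc[n].append(np.array(d['at']))
            m=manip.masks_of(c,'coupler')
            if m and m[0]['score']>.4: M.append((v,m[0]['region']))
    for n in acc:
        A=np.array(acc[n]).reshape(-1,3)
        if len(A): md=np.median(A,0); r=md-T; print(n,len(A),md.round(4),'rel TCP l,w,z mm',np.round(1000*np.array([r@L,r@W,r[2]]),1),'sd',(A.std(0)*1000).round(1))
    print('TCP',T.round(4),'masks',[int(m.sum()) for _,m in M])
    def f(x):
        G=T+x[0]/1000*L+x[1]/1000*W+Z*.022; e=0
        for v,m in M:
            s=silh(v,G,np.radians(x[2]),x[3]); e+=(m&~s).sum()/m.sum()+0.35*(s&~m).sum()/m.sum()
        return e/len(M)
    x0=np.array([-4,0,a0,72.]); r=minimize(f,x0,method='Nelder-Mead',options=dict(initial_simplex=x0+np.vstack([np.zeros(4),np.diag([4,3,6,5])])))
    x=r.x; th=np.radians(x[2]); print('fit Gl,Gw,tilt,d',x.round(1),round(r.fun,3),'mouth rel l,w,z',np.round([x[0]-x[3]*np.sin(th),x[1],22-x[3]*np.cos(th)],1))
run()
E
python3 est.py
```

```text
coupler 12 [0.4967 0.1248 0.1376] rel TCP l,w,z mm [-32.5   1.3 -44.8] sd [  5.6 121.6  38.4]
coupler_grip 12 [0.4767 0.1413 0.1985] rel TCP l,w,z mm [-6.7 -0.9 16.2] sd [ 12.4 126.7  56.3]
nipple 8 [0.5277 0.0728 0.0733] rel TCP l,w,z mm [ -91.   -14.1 -109.1] sd [1.9 1.9 1.7]
bulb 7 [0.5096 0.0888 0.1089] rel TCP l,w,z mm [-66.9 -15.4 -73.4] sd [ 63.3 118.5  37.6]
TCP [0.4725 0.1466 0.1823] masks [6579, 621, 6486, 642, 6540, 674, 6512, 557, 119]
fit Gl,Gw,tilt,d [-3.1  0.3 22.5 77.4] 0.212 mouth rel l,w,z [-32.7   0.3 -49.5]
```

```bash
python3 -m jog '{"offset":[[0.0017,-0.0087,0],[0.0017,-0.0087,0],[0.0018,-0.0087,0],[0,0,0],[0.0014,-0.0014,-0.0035],[0.0014,-0.0014,-0.0035],[0.0014,-0.0014,-0.0035],[0.0014,-0.0014,-0.0035],[0,0,0],[0,0,0]],"yaw":[0,0,0,0,0,0,0,0,0,0],"jaw":[1,1,1,1,1,1,1,1,1,1]}'
sed -i 's/^run()/run(3)/' est.py; python3 est.py
```

```text
clock: 25.58
position: [0.4832, 0.1148, 0.168]
ee_rot: [0.379, 0.925, -0.0, -0.0]
ft_force: [1.2, 0.7, -3.0]
grip_width: 0.335
grasp_force: 69.4
coupler 9 [0.5069 0.0929 0.1216] rel TCP l,w,z mm [-32.2   0.8 -46.7] sd [ 7.  85.6 37.6]
coupler_grip 8 [0.4876 0.1105 0.186 ] rel TCP l,w,z mm [-6.  -0.2 17.6] sd [ 7.2  9.6 25.2]
nipple 6 [0.5254 0.0741 0.0722] rel TCP l,w,z mm [-58.6   0.3 -96.2] sd [41.7 88.8 35.9]
bulb 6 [0.5107 0.0879 0.1098] rel TCP l,w,z mm [-38.4  -0.2 -58.5] sd [1.2 2.  1.6]
TCP [0.4833 0.1148 0.1683] masks [6502, 621, 51, 6562, 642, 55]
fit Gl,Gw,tilt,d [-19.7  -1.5   5.2 103.7] 0.733 mouth rel l,w,z [-29.   -1.5 -81.3]
```

```bash
python3 -m jog '{"offset":[[0.0011,-0.001,-0.0026],[0.0011,-0.001,-0.0026],[0.0011,-0.001,-0.0026],[0,0,0]],"yaw":[0,0,0,0],"jaw":[1,1,1,1]}' 70
```

```text
clock: 28.62
position: [0.4867, 0.1117, 0.1599]
ee_rot: [0.379, 0.925, -0.0, -0.0]
ft_force: [0.4, 0.9, -3.0]
grip_width: 0.336
grasp_force: 69.1
```

```bash
python3 -m jog '{"offset":[[0,0,0],[-0.0018,0.0018,-0.001],[-0.0018,0.0018,-0.001],[-0.0018,0.0018,-0.001],[-0.0018,0.0018,-0.001],[0,0,0]],"yaw":[0,0,0,0,0,0],"jaw":[1,1,1,1,1,1]}' 22
```

```text
clock: 29.12
position: [0.481, 0.1181, 0.1572]
ee_rot: [0.379, 0.925, 0.0, 0.002]
ft_force: [7.5, -4.9, -0.5]
grip_width: 0.336
grasp_force: 69.1
```

```bash
python3 -m jog '{"offset":[[-0.0015,0.0015,-0.0007],[-0.0015,0.0015,-0.0007],[0,0,0]],"yaw":[0,0,0],"jaw":[1,1,1]}' 22
python3 - <<'E'
from h import *
T=np.array(manip.get_obs()['position'])
for k in range(2):
  for c in (manip.camera('wrist'),manip.camera('scene')):
    for n in ('coupler','coupler_grip'):
      d=manip.tip_of(c,n)
      if d: r=np.array(d[0]['at'])-T; print(n,round(d[0]['score'],2),np.round(1000*np.array([r@L,r@W,r[2]]),1))
print(manip.get_obs()['clock'])
E
```

```text
clock: 29.37
position: [0.4778, 0.1214, 0.156]
ee_rot: [0.379, 0.925, 0.0, 0.002]
ft_force: [4.1, -4.0, 2.5]
grip_width: 0.333
grasp_force: 69.0
coupler 0.87 [-41.8   3.  -44.4]
coupler_grip 0.67 [-7.9 -2.7 17.8]
coupler 0.89 [-39.4   0.3 -39.7]
coupler_grip 0.87 [-4.2  3.1 16.6]
coupler 0.66 [-43.1   2.  -41.1]
coupler_grip 0.71 [-6.4 -2.7 16.8]
coupler 0.68 [-40.3  -1.8 -44.1]
coupler_grip 0.8 [-3.4  2.5 15.7]
29.9667
```

```bash
python3 -m jog '{"offset":[[0.0012,-0.0012,0.001],[0,0,0],[0.0009,-0.0009,-0.0022],[0.0009,-0.0009,-0.0022],[0.0009,-0.0009,-0.0022],[0,0,0]],"yaw":[0,0,0,0,0,0],"jaw":[1,1,1,1,1,1]}' 90
```

```text
clock: 30.47
position: [0.4815, 0.1179, 0.1501]
ee_rot: [0.379, 0.925, 0.001, 0.001]
ft_force: [3.8, -3.3, 4.6]
grip_width: 0.332
grasp_force: 88.8
```

```bash
python3 -m jog '{"offset":[[0.001,-0.001,0.0008],[0,0,0],[0.0009,-0.0009,-0.0022],[0.0009,-0.0009,-0.0022],[0,0,0]],"yaw":[0,0,0,0,0],"jaw":[1,1,1,1,1]}'
```

```text
clock: 30.88
position: [0.4839, 0.1153, 0.1459]
ee_rot: [0.379, 0.925, 0.0, 0.001]
ft_force: [7.9, -1.7, -2.3]
grip_width: 0.328
grasp_force: 88.6
```

```bash
python3 -m jog '{"offset":[[0.0015,-0.0006,0.0008],[0,0,0],[0.0009,-0.0009,-0.0022],[0.0009,-0.0009,-0.0022],[0,0,0]],"yaw":[0,0,0,0,0],"jaw":[1,1,1,1,1]}'
```

```text
clock: 31.3
position: [0.4865, 0.1125, 0.1415]
ee_rot: [0.379, 0.925, -0.0, 0.0]
ft_force: [6.0, -1.6, -8.2]
grip_width: 0.333
grasp_force: 89.1
```

```bash
python3 -m jog '{"offset":[[0.0009,-0.0009,-0.0022],[0.0009,-0.0009,-0.0022],[0,0,0]],"yaw":[0,0,0],"jaw":[1,1,1]}'
python3 - <<'E'
from h import *
T=np.array(manip.get_obs()['position']); f=np.array([.526,.0733,.075]); A=[]
for k in range(2):
  for c in (manip.camera('wrist'),manip.camera('scene')):
    for n in ('coupler','coupler_grip'):
      d=manip.tip_of(c,n)
      if d: r=np.array(d[0]['at'])-T; g=np.array(d[0]['at'])-f; print(n,round(d[0]['score'],2),np.round(1000*np.array([r@L,r@W,r[2]]),1),'from foot l,w,z',np.round(1000*np.array([g@L,g@W,g[2]]),1))
print(manip.get_obs()['clock'])
E
```

```text
clock: 31.55
position: [0.4879, 0.111, 0.1373]
ee_rot: [0.379, 0.925, -0.0, -0.001]
ft_force: [1.1, 1.1, 0.7]
grip_width: 0.327
grasp_force: 89.6
coupler 0.7 [-39.9   0.8 -40.6] from foot l,w,z [13.8  1.1 21.7]
coupler_grip 0.76 [-3.1 -2.4 18.8] from foot l,w,z [50.5 -2.1 81.1]
coupler_grip 0.52 [-198.5 -205.9 -130.2] from foot l,w,z [-144.9 -205.6  -67.9]
coupler 0.56 [-43.1   0.9 -41.3] from foot l,w,z [10.5  1.2 21. ]
coupler_grip 0.62 [-6.5 -1.3 18.3] from foot l,w,z [47.2 -1.  80.6]
coupler 0.85 [-35.8  -0.5 -41.1] from foot l,w,z [17.9 -0.2 21.2]
coupler_grip 0.97 [-1.9  0.1 16. ] from foot l,w,z [51.8  0.4 78.3]
32.15
```

```bash
python3 -m jog '{"offset":[[0.0009,-0.0009,-0.0022],[0.0009,-0.0009,-0.0022],[0,0,0],[0,0,0]],"yaw":[0,0,0,0],"jaw":[1,1,1,1]}'
```

```text
clock: 32.48
position: [0.4899, 0.1095, 0.1335]
ee_rot: [0.379, 0.925, 0.0, -0.0]
ft_force: [-3.3, 1.2, 3.9]
grip_width: 0.331
grasp_force: 90.0
```

```bash
python3 -m jog '{"offset":[[0.0004,-0.0004,-0.0009],[0,0,0],[0,0,0]],"yaw":[0,0,0],"jaw":[1,1,1]}'
```

```text
clock: 32.73
position: [0.4903, 0.1091, 0.1327]
ee_rot: [0.379, 0.925, 0.0, -0.0]
ft_force: [-5.0, 2.3, 4.8]
grip_width: 0.331
grasp_force: 90.0
```

```bash
python3 -m jog '{"offset":[[0.0004,-0.0004,-0.0009],[0,0,0],[0,0,0]],"yaw":[0,0,0],"jaw":[1,1,1]}'
```

```text
clock: 32.98
position: [0.4907, 0.1087, 0.1318]
ee_rot: [0.379, 0.925, 0.0, -0.0]
ft_force: [-5.6, 1.0, 4.4]
grip_width: 0.331
grasp_force: 90.0
```

```bash
python3 -m jog '{"offset":[[0.0004,-0.0004,-0.0009],[0,0,0],[0,0,0]],"yaw":[0,0,0],"jaw":[1,1,1]}'
```

```text
clock: 33.23
position: [0.4909, 0.1087, 0.1312]
ee_rot: [0.379, 0.925, 0.0, -0.0]
ft_force: [-8.0, 2.5, 10.0]
grip_width: 0.332
grasp_force: 90.9
```

```bash
python3 -m jog '{"offset":[[0,0,0],[0,0,0],[0,0,0],[0,0,0]],"yaw":[0,0,0,0],"jaw":[1,1,1,1]}'
python3 - <<'E'
from h import *
f=np.array([.526,.0733,.075]); c=manip.camera('scene'); w=manip.camera('wrist')
for c,n in ((c,'coupler'),(w,'coupler'),(w,'coupler_grip'),(c,'dust_cap'),(c,'brass_weight'),(c,'sample_vial'),(c,'moisture_can')):
    d=manip.tip_of(c,n)
    if d: a=np.array(d[0]['at']); g=a-f; print(n,a.round(3),np.round(1000*np.array([g@L,g@W,g[2]]),1))
E
```

```text
clock: 33.57
position: [0.4909, 0.1087, 0.1312]
ee_rot: [0.379, 0.925, 0.0, -0.0]
ft_force: [-7.5, 3.8, 9.5]
grip_width: 0.329
grasp_force: 90.9
coupler [0.516 0.08  0.088] [11.9 -2.8 13.2]
coupler [0.522 0.083 0.091] [ 9.2  4.  16.1]
coupler_grip [0.494 0.103 0.148] [43.6 -1.6 72.7]
dust_cap [ 0.483 -0.173  0.007] [-141.6 -206.   -68.4]
brass_weight [ 0.666 -0.095  0.001] [-218.3  -22.5  -74.2]
sample_vial [ 0.414  0.317 -0.004] [249.9  96.1 -78.6]
moisture_can [ 0.686 -0.246  0.002] [-337.9 -116.9  -72.7]
```

```bash
python3 -c "
from workcell import manip
print(manip.hand_in())"
```

```text
the job is handed in; nothing more can be done
None
```

I handed the job in at about 34 s: the dust cap is upright on the empty peg, and the coupler is snapped onto the nipple. I am still gripping it, holding the collar at or near its stop with about 15 N of push. Camera position checks showed the brass weight, vial and can unmoved, but the hand-in gave no verdict.

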